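# Hang the bearing bracket on the spring scale

## Task

Weigh the bearing bracket, the casting with the round bored boss: hang it by its lifting eye in the low point of the bench spring scale's hook, lowering it gently so that the scale does not bottom out, let go and let it settle so that the scale can be read. Leave it hanging still and free, and leave the square-bodied casting where it stands.

Things in the scene. Friction and masses are not known exactly. Their poses are not given: they have to be found in the camera images.
- scale: Spring scale, fixed: dark foot plate 130 x 90 mm, upright grey housing 44 x 50 mm, 186 mm high, white tick plate. A steel rod plunger rises from its top and bends into a gooseneck hook reaching forward along the scale's own -x (roughly towards the robot), in its own x-z plane (y = 0). Nothing stands above it. Origin on the plunger's axis at table level, z up.
- hook_seat (a point): Where a part hangs: top of the 8 mm rod at the hook's low point, 107 mm along own -x from the plunger, 244 mm above the table unloaded; moves down with the hook. Axes as the scale's. The upturned tip's centre is 27 mm further along -x, its top 18 mm above this point. Behind, the rod climbs: 13 mm above this point at 32 mm behind, 28 mm (highest) from 77 mm behind to the plunger.
- scale_hook (a joint): Travel of the scale's hook and pointer straight down, in m (the reading): 0 unloaded, sprung at 120 N/m with a small preload and damped; it bottoms out at 0.070. The bracket brings it to 0.018 to 0.040 at rest.
- bracket: Bearing bracket, a loose dark iron casting of 0.25 to 0.5 kg, 120 mm high, standing on a flange 76 mm (own x) by 56 mm (own y) by 9 mm. On it a round bored boss (46 mm diameter, axis along own x) up to 61 mm, and on top the lifting eye. Origin at the centre of the flange's underside, z up.
- bracket_eye (a point): Centre of the opening of its lifting eye, 86 mm above the underside. The eye is an upright loop 52 mm wide outside (own y), 14 mm thick (own x), with flat parallel outer faces from 61 to 95 mm above the underside, to be gripped from above closing along own y; half-round arch on top. Opening along own x: 28 mm wide, reaching 22 mm below and above this point. Hung, its crown bears on the seat.
- block_eye (a point): Centre of the opening of the lifting eye of the other casting, a loose one with the same flange and eye but a square body 44 x 46 mm below it (about 0.45 kg, 120 mm high); the point is 86 mm above its underside. To be left alone.
Mind the look-alikes: they are no part of the job. Leave any pink look-alike of the bracket alone.

How it is judged (in metres and radians):
At the end, for the whole second after the job is handed in: The bracket hangs by its eye on the hook seat: eye centre within 20 mm sideways of the seat and 10 to 30 mm below it, upright within 0.2 rad, over 1.5 N on the scale, reading over 0.012 m, and settled: below 0.03 m/s and 0.4 rad/s, hook below 0.01 m/s (contact force between bracket and scale above 1.5 N and value of joint scale_hook above 0.012 m and horizontal distance between bracket_eye and hook_seat below 0.02 m and z of bracket_eye in the frame of hook_seat between -0.03 and -0.01 m and angle between bracket's own z axis and vertical below 0.2 rad and linear speed of bracket below 0.03 m/s and angular speed of bracket below 0.4 rad/s and velocity of joint scale_hook between -0.01 and 0.01 m/s); the robot touches nothing.
It fails at once if the scale is driven down close to its stop (reading over 0.065 m) (value of joint scale_hook above 0.065 m).
It fails at once if the square-bodied casting is moved more than 30 mm (distance of block_eye from where it was at the start of the episode above 0.03 m).
It also fails if it takes over 50 s, if anything falls off the work surface, if the arm or the gripper's body presses on something with over 40 N, if the wrist force passes 120 N, or if a joint passes its speed limit or range.

## Robot

A 6-joint arm with a two-finger parallel gripper is mounted at the origin on a cart in front of the work surface, level with it; the furniture and walls round the work are solid. World frame = base frame: x ahead of the robot, y to its left, z up, the work surface at z = 0. Lengths are in m, angles in degrees, forces in N, time in s.
With the tool pointing down it reaches from about 0.375 to 0.9 m from the base axis. Payload 3.1 kg.
Tool frame: the origin (TCP) lies at the very end of the fingers, on their centre line; the grasp point (between the pads) lies 19 mm behind it; z points along the fingers, y is the direction in which the jaws open and shut (so a half turn about z gives the same grasp; the last joint's range is limited). The gripper opens to 87 mm and grips with 3 to 60 N. Pads are 19 mm wide; open, the fingers measure 117 mm over their backs; the gripper's body (75 mm by 190 mm) begins 51 mm behind the grasp point.
Start: joints at [60.934, 30.224, 82.088, -0, 67.689, -10.227], TCP at [0.202, 0.592, 0.223] pointing down, gripper open.
Joint ranges: [-176.69, 176.69], [-43.24, 126.21], [12.49, 139.97], [-82, 262], [0, 151.66], [-163.58, 163.58]. Speed limits (degrees/s): [159.86, 159.86, 180, 180, 180, 180].

## Interface

Orientations are given as a 3x3 rotation matrix whose columns are the frame's x, y, z axes.
In Python, from rig import read_state, capture, hand_in gives the robot as it stands. The module is installed in compiled form; this text tells all that it offers.
- The arm moves only by the tool move_arm, never from a script. Its arguments are lists of equal length, an entry for each row: "linear": the shift along the tool's x, y, z in cm, a list of three; "angular": the turn, a rotation vector about the tool's x, y, z in rad, a list of three; "fingers": the gripper command: -1 is fully open, 1 is shut, values between are in proportion. In form: {"linear": [[tx, ty, tz], ...], "angular": [[wx, wy, wz], ...], "fingers": [fingers, ...]}. A call has 1 to 12 rows; each row is the pose to reach, as a shift and turn from the pose measured when the call began, along the tool's axes at that moment; what a row does not reach only later rows make up. A row lasts 1/12 s, in which the tool goes at most 41.7 mm and 7.16 degrees, less where a joint would pass 70% of its speed; a pose out of reach is approached as far as the arm can. A call with a gripper value outside its range is refused whole. The fingers move at their own pace and stop on an object; the grip force is fixed at half the most. Time passes only in rows, so rows that repeat a pose let the fingers close. It gives the time, the measured TCP pose, the force and the opening at its end, in the units of the state.
- read_state(): the state, without advancing time (a new reading comes with each control period).
- capture(name): name is "scene" or "top"; returns a dict with "color" (384x512x3 uint8, red, green, blue), "fx", "fy", "cx", "cy" (pixels), "k1" (the pictures are not rectified: a ray, as slopes to the right and down, at radius r is drawn at 1 + k1 r^2 times it, then the intrinsics apply), "view" (4x4, takes a point from world to camera coordinates). Camera axes: x right, y down, z forward; pixel columns grow to the right and rows downward; lengths in m; the calibration is good to about 2 mm. A picture is of the moment at which its call begins. There is no depth.
- hand_in(): hands the job in, once; it reports no verdict.
The state is a dict: "time_s": time; "joint_positions": joint angles; "qvel": joint speeds; "tau": joint torques, N m; "position": TCP position; "tcp_rot": TCP orientation; "force": force on the tool from outside, world axes, zero at the start; "moment": the same for the moment, N m; "opening": opening from 0.0 (shut) to 1.0 (fully open).
Only numpy, scipy, OpenCV 4.12 (cv2) and the standard library are available. Lean on these libraries where they do the work, as an engineer would, in place of code of your own. Each camera call takes 0.05 s, during which the arm holds its last target. There are 200 camera calls.

## Working session

There is one attempt and no reset: what is moved stays moved. The work goes in short steps, Python scripts to look and compute and a tool call to move; the robot and the scene stay as the last step left them, time stands still between calls to the robot, and variables do not carry over. Pictures are saved under pics/ and viewed, about 8 in all and at most 12, crops included, and the job is handed in when it is done.

Besides the shell and the picture viewer there is one more tool, called after "Request:" as a command line: name --argument value ..., lists and objects as JSON in quotes. move_arm: Moves the arm, as the interface text tells. Its arguments: {"type":"object","properties":{"linear":{"type":"array"},"angular":{"type":"array"},"fingers":{"type":"array"}},"required":["linear","angular","fingers"]}

```bash
mkdir -p pics; cat > h.py <<'E'
import numpy as np, cv2
from rig import read_state, capture
def save(name,fn,crop=None,scale=1):
    c=capture(name); im=c["color"][:,:,::-1].copy()
    if crop: u0,v0,u1,v1=crop; im=im[v0:v1,u0:u1]
    if scale!=1: im=cv2.resize(im,None,fx=scale,fy=scale,interpolation=cv2.INTER_CUBIC)
    cv2.imwrite("pics/"+fn,im); return c
def ray(c,u,v):
    xd=np.array([(u-c["cx"])/c["fx"],(v-c["cy"])/c["fy"]]); x=xd.copy()
    for _ in range(30): x=xd/(1+c["k1"]*(x@x))
    V=np.array(c["view"]); R=V[:3,:3]; o=-R.T@V[:3,3]
    return o,R.T@np.array([x[0],x[1],1])
def atz(c,u,v,z):
    o,d=ray(c,u,v); return o+d*(z-o[2])/d[2]
def proj(c,P):
    V=np.array(c["view"]); p=V[:3,:3]@np.array(P)+V[:3,3]; s=p[:2]/p[2]; s=s*(1+c["k1"]*(s@s))
    return np.array([c["cx"]+c["fx"]*s[0],c["cy"]+c["fy"]*s[1]])
E
python3 - <<'E'
from h import *
a=save("scene","s0.png");b=save("top","t0.png")
cv2.imwrite("pics/both.png",cv2.resize(np.vstack([a["color"],b["color"]])[:,:,::-1],None,fx=.78,fy=.78)) 
for c in(a,b): print(c["fx"],c["k1"],np.round(c["view"],3))
s=read_state();print(s["position"],s["tcp_rot"],s["time_s"])
E
```

```text
467.7244653549065 -0.032781203460552175 [[ 0.87  -0.494 -0.007 -0.493]
 [-0.382 -0.665 -0.642  0.203]
 [ 0.312  0.561 -0.767  1.172]
 [ 0.     0.     0.     1.   ]]
359.30443864674487 -0.06657000775196972 [[-0.023 -0.999 -0.034 -0.093]
 [-0.991  0.027 -0.131  0.527]
 [ 0.132  0.031 -0.991  1.091]
 [ 0.     0.     0.     1.   ]]
[0.20147671 0.59095286 0.22168553] [[-9.46424918e-01  3.22922619e-01 -9.24949950e-04]
 [ 3.22923774e-01  9.46423479e-01 -1.68344546e-03]
 [ 3.31771734e-04 -1.89194306e-03 -9.99998155e-01]] 0.1
```

View pics/s0.png

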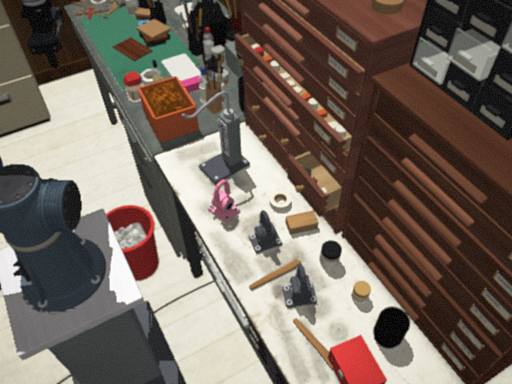

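View pics/t0.png

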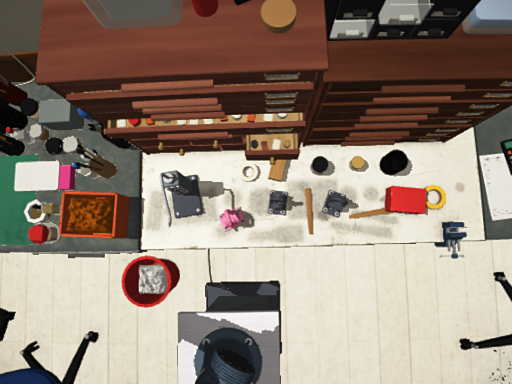

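The scene picture shows a pink look-alike at (222,203), a casting at (264,232), another at (300,290) and the scale foot at (224,165). The hook reaches from the housing top (228,110) to about (190,110). Next I'll take a close crop of the castings and the scale.

```bash
python3 - <<'E'
from h import *
a=capture("scene");b=capture("top")
A=cv2.resize(a["color"][90:310,170:340],None,fx=2.6,fy=2.6,interpolation=2)
B=cv2.resize(b["color"][155:235,150:360],None,fx=1.7*1.0,fy=1.7,interpolation=2)
h=max(A.shape[0],B.shape[0])
o=np.zeros((h,A.shape[1]+B.shape[1],3),np.uint8);o[:A.shape[0],:A.shape[1]]=A;o[:B.shape[0],A.shape[1]:]=B
print(o.shape)
cv2.imwrite("pics/c1.png",o[:,:800,::-1])
s=read_state()
for n,c in(("s",a),("t",b)): print(n,c["cx"],c["cy"],proj(c,[0,0,0]),proj(c,s["position"]))
for u,v,z in((264,240,0.0),(300,298,0.0),(224,165,0),(222,210,0)): print(atz(a,u,v,z))
for u,v,z in((278,203,.05),(335,203,.05),(182,195,0),(232,218,.05)): print(atz(b,u,v,z))
E
```

```text
(572, 799, 3)
s 259.7179492641824 193.27841580789215 [ 64.24037152 273.90186915] [56.7919081  57.55812118]
t 257.078284702544 190.25298361631494 [226.98308272 361.14236396] [ -3.23513491 307.96489435]
[ 0.48897132 -0.16091783  0.        ]
[ 0.48018697 -0.35023952  0.        ]
[0.52017413 0.13514527 0.        ]
[ 0.43777824 -0.01575905  0.        ]
[ 0.48146692 -0.16977659  0.05      ]
[ 0.47679923 -0.34369916  0.05      ]
[0.52035007 0.13923419 0.        ]
[ 0.43908058 -0.02792689  0.05      ]
```

View pics/c1.png

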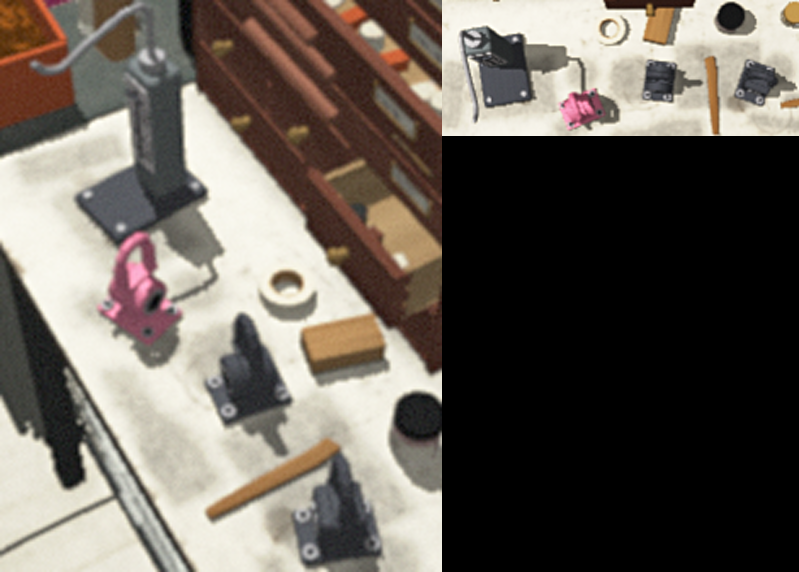

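Candidates in the scene picture are the pink one (222,203), which is excluded, casting A (264,232), which seems to have a round boss, and casting B (300,290). I'll check A and B closer.

```bash
python3 - <<'E'
from h import *
fa=[];fb=[]
for i in range(8): fa.append(capture("scene")["color"].astype(float));fb.append(capture("top")["color"].astype(float))
a=np.mean(fa,0);b=np.mean(fb,0);np.savez("m.npz",a=a,b=b)
g=lambda im:np.clip(255*(im/255)**.6,0,255).astype(np.uint8)
def cr(im,u,v,w,hh,s): 
    return cv2.resize(g(im[v:v+hh,u:u+w]),(int(w*s),int(hh*s)),interpolation=cv2.INTER_CUBIC)
r1=np.hstack([cr(a,240,200,50,55,6),cr(a,277,255,50,55,6)])
r2=np.hstack([cr(b,262,183,50,40,6),cr(b,315,183,50,40,6)])
cv2.imwrite("pics/c2.png",np.vstack([r1,r2])[:,:,::-1]);print(read_state()["time_s"])
E
```

```text
1.0
```

View pics/c2.png

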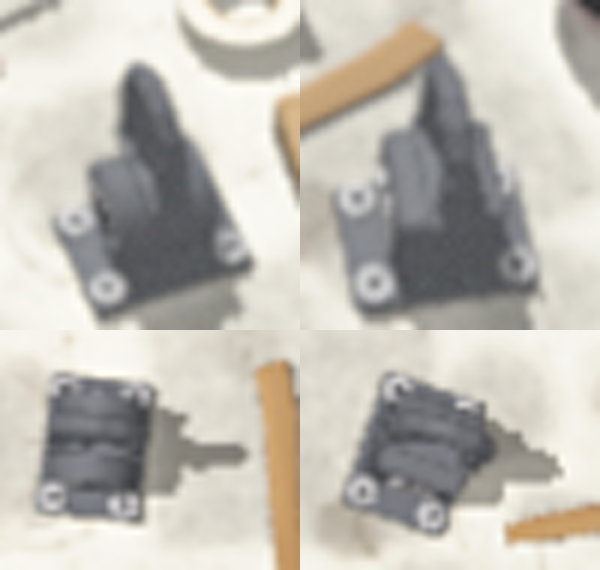

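A at (264,232) has the round boss and bore. B has flat square shoulders, so A is the bracket. Next come its pose and the scale's pose, with a model overlay as a check.

```bash
cat >> h.py <<'E'
def fr(x,y,yaw):
    T=np.eye(4);c,s=np.cos(yaw),np.sin(yaw);T[:3,:3]=[[c,-s,0],[s,c,0],[0,0,1]];T[:2,3]=x,y;return T
def tf(T,P): return (T[:3,:3]@np.array(P,float).T).T+T[:3,3]
# hook rod centre line, housing, flange
HOOK=[[-.134,0,.253],[-.13,0,.244],[-.107,0,.240],[-.075,0,.253],[-.03,0,.268],[0,0,.268],[0,0,.186]]
HOUS=[[sx*.022,sy*.025,.186] for sx,sy in((1,1),(1,-1),(-1,-1),(-1,1),(1,1))]
FL=[[sx*.038,sy*.028,.009] for sx,sy in((1,1),(1,-1),(-1,-1),(-1,1),(1,1))]
EYE=[[0,y,z] for y,z in((-.026,.061),(-.026,.095),(-.018,.113),(0,.120),(.018,.113),(.026,.095),(.026,.061))]
E
python3 - <<'E'
from h import *
from scipy.optimize import least_squares
a=capture("scene");b=capture("top");m=np.load("m.npz")
print("tip",atz(a,184.2,115.4,.256),atz(b,170,224,.256)); print("plunger",atz(b,170,178,.272),atz(a,227,93,.272))
q=np.array([(57,375),(155,382),(142,522),(38,512)],float);q=np.c_[262+q[:,0]/6-.4,183+(q[:,1]-330)/6-.4]
P=np.array([atz(b,*p,.009) for p in q]);print(P[:,:2],P.mean(0),np.linalg.norm(np.diff(P,axis=0),axis=1))
qs=np.array([(102,315),(255,265),(57,215)],float);qs=np.c_[240+qs[:,0]/6-.4,200+qs[:,1]/6-.4]
Q=np.array([atz(a,*p,.009) for p in qs]);print(Q)
e=(P[0]-P[3])+(P[1]-P[2]);print("yaw of long axis",np.degrees(np.arctan2(e[1],e[0])))
E
```

```text
tip [0.41600515 0.11300033 0.256     ] [0.41599112 0.10693805 0.256     ]
plunger [0.52992636 0.10343388 0.272     ] [0.54090117 0.11995281 0.272     ]
[[ 0.52728356 -0.15012001]
 [ 0.5221084  -0.20202551]
 [ 0.44796024 -0.19269465]
 [ 0.45463862 -0.13807009]] [ 0.48799771 -0.17072757  0.009     ] [0.05216285 0.07473296 0.0550313 ]
[[ 0.45077411 -0.18918752  0.009     ]
 [ 0.52085664 -0.19989711  0.009     ]
 [ 0.45905923 -0.13407795  0.009     ]]
yaw of long axis -8.287000236985662
```

```bash
cat > ov.py <<'E'
from h import *
def ov(fn,sc,br,g=True,dz=0):
    a=capture("scene");b=capture("top");a["im"]=a["color"];b["im"]=b["color"]
    out=[]
    for c,wins in((a,((172,80,75,70),(240,200,50,55))),(b,((150,165,60,70),(262,183,50,40)))):
        row=[]
        for i,(u,v,w,h) in enumerate(wins):
            s=280/h; im=cv2.resize(np.clip(255*(c["im"][v:v+h,u:u+w]/255.)**.7,0,255).astype(np.uint8),(int(w*s),280),interpolation=2)
            for T,ls in((fr(*sc),(HOOK,HOUS)),(fr(*br),(FL,EYE))):
                for l in ls:
                    p=np.array([((proj(c,x)-[u,v])+.5)*s for x in tf(T,np.array(l)-(np.array([0,0,dz]) if l is HOOK else 0))])
                    cv2.polylines(im,[p.astype(np.int32)],False,(255,0,0) if l in(HOOK,FL) else (0,160,255),1)
            row.append(im)
        out.append(np.hstack(row))
    w=max(o.shape[1] for o in out); out=[np.pad(o,((0,0),(0,w-o.shape[1]),(0,0))) for o in out]
    cv2.imwrite("pics/"+fn,np.vstack(out)[:,:,::-1])
E
python3 -c "
from ov import *
import numpy as np
ov('ov1.png',(.545,.117,np.radians(2.5)),(.488,-.169,np.radians(-8.3)))"
```

```text
(no output)
```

View pics/ov1.png

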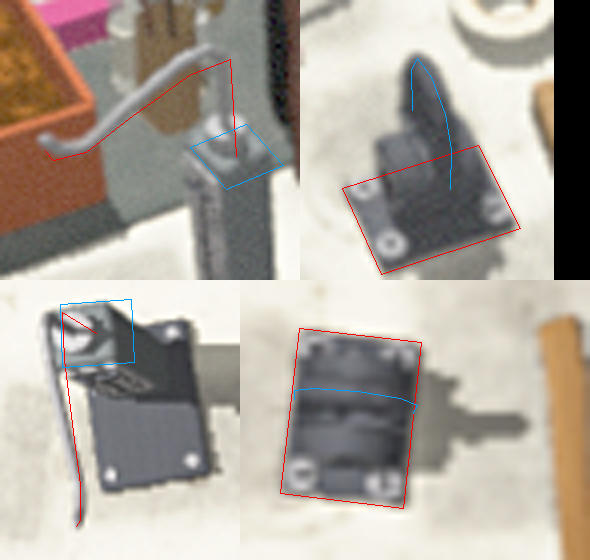

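```bash
python3 - <<'E'
from ov import *
from scipy.optimize import least_squares
a=capture("scene");b=capture("top")
S=lambda x,y:(172+x/4-.5,80+y/4-.5); T=lambda x,y:(150+x/4-.5,165+(y-280)/4-.5)
obs=[(a,S(42,138),[-.136,0,.258]),(b,T(79,524),[-.136,0,.258]),(a,S(66,147),[-.112,0,.240]),(a,S(150,75),[-.035,0,.2665]),
(b,T(66,410),[-.075,0,.253]),(b,T(47,317),[-.003,0,.268]),(a,S(207,51),[-.006,0,.270]),
(b,T(113,302),[.022,-.025,.186]),(b,T(118,366),[-.022,-.025,.186]),(a,S(272,155),[.022,-.025,.186]),(a,S(190,150),[-.022,.025,.186])]
f=lambda p:np.concatenate([proj(c,tf(fr(*p),[P])[0])-uv for c,uv,P in obs])
r=least_squares(f,[.54,.12,.04],loss="soft_l1");print(r.x,np.degrees(r.x[2]));print(f(r.x).reshape(-1,2).round(1))
print("seat",tf(fr(*r.x),[[-.107,0,.244]]))
ov("ov2.png",r.x,(.487,-.169,np.radians(-8.3)))
E
```

```text
[0.54336859 0.12824257 0.11648348] 6.6740115814181795
[[-0.7  1.9]
 [-1.7  1.6]
 [ 2.5  1.4]
 [ 6.1 -0.4]
 [-0.4  6.2]
 [-0.3  0.7]
 [ 1.3  0.2]
 [ 0.  -0.5]
 [ 0.5 -0.9]
 [ 0.7 -0.1]
 [-2.5 -2.2]]
seat [[0.43709368 0.11580701 0.244     ]]
```

View pics/ov2.png

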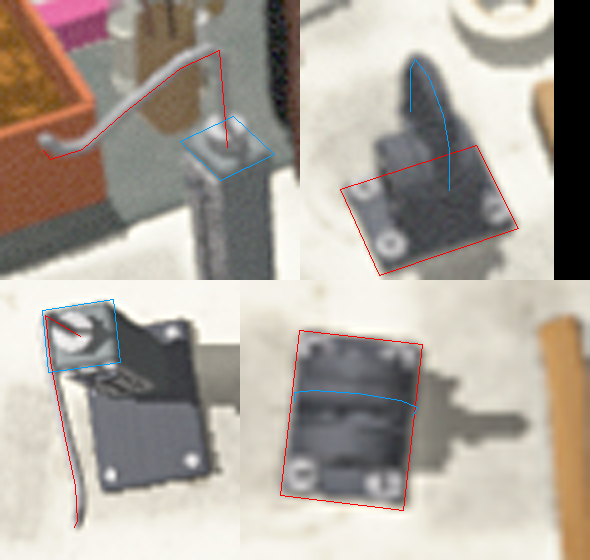

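The overlay fits the bracket and scale well. Bracket is at (0.487, -0.169) with yaw -8.3°, and the hook seat is at about (0.437, 0.115) with yaw about 7°. I'm moving now, raised above everything.

```bash
cat >> h.py <<'E'
def go(*tg):
    from scipy.spatial.transform import Rotation as Ro
    s=read_state();p=np.array(s["position"]);R=np.array(s["tcp_rot"])
    print("t",s["time_s"],"p",p.round(4),"ydir",np.degrees(np.arctan2(R[1,1],R[0,1])).round(2),"F",np.round(s["force"],1),"op",round(float(s["opening"]),3))
    for x,y,z,yd in tg:
        t=np.radians(yd);Y=np.array([np.cos(t),np.sin(t),0]);Z=np.array([0,0,-1.]);G=np.c_[np.cross(Y,Z),Y,Z]
        print((R.T@(np.array([x,y,z])-p)*100).round(2),Ro.from_matrix(R.T@G).as_rotvec().round(3))
E
python3 -c "
from h import *
go((.3,.5,.38,75),(.45,.25,.4,81.7),(.487,-.169,.35,81.7),(.487,-.169,.2,81.7))"
```

```text
t 1.4 p [0.2018 0.5915 0.2225] ydir 71.16 F [-0.5  0.1  0.2] op 1.0
[-12.25  -5.49 -15.74] [-0.     0.    -0.067]
[-34.52 -24.31 -17.74] [-0.     0.    -0.184]
[-51.55 -62.77 -12.74] [-0.     0.    -0.184]
[-51.55 -62.77   2.26] [-0.     0.    -0.184]
```

Request:
move_arm --linear '[[-3,-1.4,-4],[-6,-2.8,-8],[-9,-4,-12],[-12.2,-5.5,-15.7],[-14.8,-7.7,-16],[-17.4,-9.9,-16.3],[-20,-12.1,-16.6],[-22.6,-14.3,-16.9],[-25.2,-16.5,-17.2],[-27.8,-18.7,-17.5],[-31,-21.5,-17.7],[-34.5,-24.3,-17.7]]' --angular '[[0,0,0],[0,0,-0.03],[0,0,-0.06],[0,0,-0.09],[0,0,-0.12],[0,0,-0.15],[0,0,-0.184],[0,0,-0.184],[0,0,-0.184],[0,0,-0.184],[0,0,-0.184],[0,0,-0.184]]' --fingers '[-1,-1,-1,-1,-1,-1,-1,-1,-1,-1,-1,-1]'

```text
time_s: 2.4
position: [0.4481, 0.252, 0.4004]
tcp_rot: [[-0.99, 0.144, 0.001], [0.144, 0.99, 0.001], [-0.001, 0.001, -1.0]]
force: [0.7, 0.3, 0.0]
opening: 1.001
```

```bash
python3 -c "
from h import *
go((.487,-.169,.35,81.7),(.487,-.169,.2,81.7))"
```

```text
t 2.4 p [0.4481 0.252  0.4004] ydir 81.75 F [0.7 0.3 0. ] op 1.001
[ -9.89 -41.11   5.02] [0.001 0.001 0.001]
[ -9.87 -41.12  20.02] [0.001 0.001 0.001]
```

Request:
move_arm --linear '[[-1,-4,0],[-2,-8,0],[-3,-12,0],[-4,-16,0],[-5,-20,0],[-6,-24,0],[-7,-28,0],[-8,-32,1],[-9,-36,2],[-9.9,-41.1,4],[-9.9,-41.1,8],[-9.9,-41.1,12]]' --angular '[[0,0,0],[0,0,0],[0,0,0],[0,0,0],[0,0,0],[0,0,0],[0,0,0],[0,0,0],[0,0,0],[0,0,0],[0,0,0],[0,0,0]]' --fingers '[-1,-1,-1,-1,-1,-1,-1,-1,-1,-1,-1,-1]'

```text
time_s: 3.4
position: [0.489, -0.1735, 0.285]
tcp_rot: [[-0.989, 0.148, 0.008], [0.148, 0.989, -0.005], [-0.008, -0.003, -1.0]]
force: [-0.7, 0.4, -0.9]
opening: 1.0
```

Request:
move_arm --linear '[[0,0,3],[0,0,6],[0,0,9],[0,0,9],[0,0,9]]' --angular '[[0,0,0],[0,0,0],[0,0,0],[0,0,0],[0,0,0]]' --fingers '[-1,-1,-1,-1,-1]'

```text
time_s: 3.82
position: [0.4889, -0.1735, 0.1941]
tcp_rot: [[-0.989, 0.148, 0.005], [0.148, 0.989, -0.003], [-0.005, -0.002, -1.0]]
force: [-0.2, -0.3, -0.1]
opening: 1.001
```

```bash
python3 - <<'E'
from h import *
go((.487,-.169,.13,81.7),(.487,-.169,.066,81.7))
a=capture("scene");b=capture("top");s=read_state();p=np.array(s["position"])
o=[]
for c in(a,b):
    u,v=proj(c,[.487,-.169,.08]).astype(int);u0,v0=u-45,v-45
    im=cv2.resize(c["color"][v0:v0+90,u0:u0+90],None,fx=4.4,fy=4.4,interpolation=2)
    for l in(FL,EYE):
        q=np.array([(proj(c,x)-[u0,v0]+.5)*4.4 for x in tf(fr(.487,-.169,np.radians(-8.3)),l)]);cv2.polylines(im,[q.astype(np.int32)],False,(255,0,0),1)
    q=((proj(c,p)-[u0,v0]+.5)*4.4).astype(int);cv2.circle(im,tuple(int(i) for i in q),4,(0,255,0),1);o.append(im)
cv2.imwrite("pics/g1.png",np.hstack(o)[:,:,::-1])
E
```

```text
t 3.8167 p [ 0.4889 -0.1735  0.1941] ydir 81.49 F [-0.2 -0.3 -0.1] op 1.001
[0.29 0.43 6.41] [-0.002  0.005 -0.004]
[ 0.32  0.44 12.81] [-0.002  0.005 -0.004]
```

View pics/g1.png

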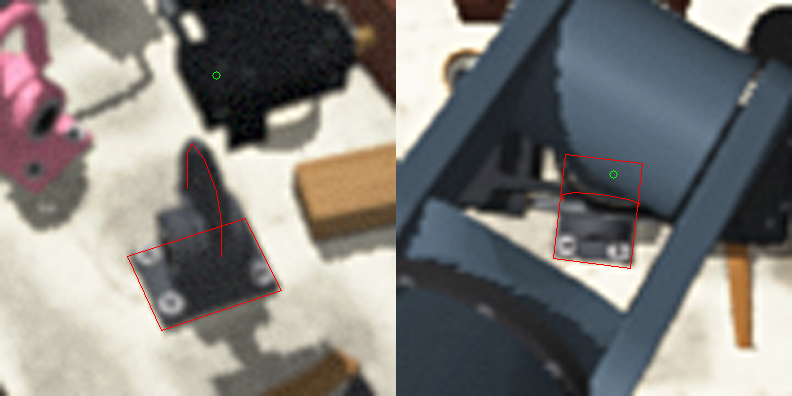

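The left crop shows the model outline on the bracket, and the fingertip at (245,140) lies where the TCP pose predicts. I'm descending.

Request:
move_arm --linear '[[0.3,0.4,2.5],[0.3,0.4,5],[0.3,0.4,7.5],[0.3,0.4,9.5],[0.3,0.4,11.5],[0.3,0.4,12.8],[0.3,0.4,12.8],[0.3,0.4,12.8]]' --angular '[[0,0.005,-0.004],[0,0.005,-0.004],[0,0.005,-0.004],[0,0.005,-0.004],[0,0.005,-0.004],[0,0.005,-0.004],[0,0.005,-0.004],[0,0.005,-0.004]]' --fingers '[-1,-1,-1,-1,-1,-1,-1,-1]'

```text
time_s: 4.58
position: [0.4913, -0.1717, 0.07]
tcp_rot: [[-0.99, 0.143, 0.008], [0.143, 0.99, -0.007], [-0.009, -0.006, -1.0]]
force: [-0.4, 0.1, 0.1]
opening: 0.998
```

Request:
move_arm --linear '[[0,0,0],[0,0,0],[0,0,0],[0,0,0],[0,0,0],[0,0,0],[0,0,0],[0,0,0],[0,0,0],[0,0,0],[0,0,0],[0,0,0]]' --angular '[[0,0,0],[0,0,0],[0,0,0],[0,0,0],[0,0,0],[0,0,0],[0,0,0],[0,0,0],[0,0,0],[0,0,0],[0,0,0],[0,0,0]]' --fingers '[1,1,1,1,1,1,1,1,1,1,1,1]'

```text
time_s: 5.58
position: [0.4912, -0.1713, 0.0702]
tcp_rot: [[-0.99, 0.144, 0.008], [0.144, 0.99, -0.006], [-0.009, -0.005, -1.0]]
force: [1.0, 3.1, 5.9]
opening: 0.598
```

```bash
python3 -c "
from h import *
go((.487,-.169,.066,81.7))"
```

```text
t 5.5833 p [ 0.4912 -0.1713  0.0702] ydir 81.74 F [1.  3.1 5.9] op 0.598
[0.45 0.17 0.41] [-0.005  0.009  0.001]
```

Gripped: the opening matches 52 mm. I'm lifting.

Request:
move_arm --linear '[[0.4,0,-1],[0.4,0,-2.5],[0.4,0,-5],[0.4,0,-8],[0.4,0,-11],[0.4,0,-14],[0.4,0,-17],[0.4,0,-20],[0.4,0,-23],[0.4,0,-25],[0.4,0,-25],[0.4,0,-25]]' --angular '[[0,0,0],[0,0,0],[0,0,0],[0,0,0],[0,0,0],[0,0,0],[0,0,0],[0,0,0],[0,0,0],[0,0,0],[0,0,0],[0,0,0]]' --fingers '[1,1,1,1,1,1,1,1,1,1,1,1]'

```text
time_s: 6.58
position: [0.4849, -0.1695, 0.3203]
tcp_rot: [[-0.99, 0.144, 0.009], [0.144, 0.99, -0.008], [-0.01, -0.006, -1.0]]
force: [-0.5, 0.3, -3.6]
opening: 0.601
```

```bash
python3 -c "
from h import *
go((.33,-.05,.335,97),(.33,.06,.3,97),(.33,.108,.234,97),(.36,.106,.234,97),(.38,.106,.234,97))"
```

```text
t 6.5833 p [ 0.4849 -0.1695  0.3203] ydir 81.72 F [-0.5  0.3 -3.6] op 0.601
[17.03  9.58 -1.69] [-0.008  0.009 -0.267]
[18.65 20.49  1.72] [-0.008  0.009 -0.267]
[19.4  25.28  8.28] [-0.008  0.009 -0.267]
[16.41 25.52  8.31] [-0.008  0.009 -0.267]
[14.43 25.81  8.33] [-0.008  0.009 -0.267]
```

```bash
python3 -c "
from h import *
go((.387,-.05,.30,97),(.387,0.02,.234,97),(.387,.05,.234,97))"
```

```text
t 6.5833 p [ 0.4849 -0.1695  0.3203] ydir 81.72 F [-0.5  0.3 -3.6] op 0.601
[11.43 10.43  1.85] [-0.008  0.009 -0.267]
[12.5 17.4  8.4] [-0.008  0.009 -0.267]
[12.93 20.36  8.38] [-0.008  0.009 -0.267]
```

Request:
move_arm --linear '[[2,1.5,0.3],[4,3.3,0.6],[6,5.2,0.9],[8,7,1.2],[10,9,1.5],[11.4,10.4,1.8],[11.7,12,3.8],[12,14,6],[12.5,16,8],[12.7,18.5,8.4],[12.9,20.4,8.4],[12.9,20.4,8.4]]' --angular '[[0,0,-0.04],[0,0,-0.08],[0,0,-0.12],[0,0,-0.16],[0,0,-0.2],[0,0,-0.24],[-0.008,0.009,-0.267],[-0.008,0.009,-0.267],[-0.008,0.009,-0.267],[-0.008,0.009,-0.267],[-0.008,0.009,-0.267],[-0.008,0.009,-0.267]]' --fingers '[1,1,1,1,1,1,1,1,1,1,1,1]'

```text
time_s: 7.58
position: [0.3841, 0.053, 0.2311]
tcp_rot: [[-0.992, -0.125, -0.008], [-0.125, 0.992, 0.003], [0.007, 0.004, -1.0]]
force: [0.0, -0.7, -3.3]
opening: 0.6
```

```bash
python3 - <<'E'
from h import *
go((.386,.109,.234,97))
a=capture("scene");b=capture("top");s=read_state();p=np.array(s["position"])
o=[]
x,y,yw=.5434,.1282,np.radians(7)
R=np.array(s["tcp_rot"]);by=np.arctan2(R[1,1],R[0,1])-np.pi/2
for c in(a,b):
    u,v=proj(c,[.42,.09,.24]).astype(int);u0,v0=u-45,v-45
    im=cv2.resize(c["color"][v0:v0+90,u0:u0+90],None,fx=4.4,fy=4.4,interpolation=2)
    im=np.clip(255*(im/255.)**.7,0,255).astype(np.uint8)
    E=fr(p[0],p[1],by);E[2,3]=p[2]-.070
    for T,l,col in((fr(x,y,yw),HOOK,(255,0,0)),(E,EYE,(0,255,0)),(E,FL,(0,255,0))):
        q=np.array([(proj(c,x_)-[u0,v0]+.5)*4.4 for x_ in tf(T,l)]);cv2.polylines(im,[q.astype(np.int32)],False,col,1)
    o.append(im)
cv2.imwrite("pics/g2.png",np.hstack(o)[:,:,::-1])
E
```

```text
t 7.5833 p [0.3841 0.053  0.2311] ydir 97.18 F [ 0.  -0.7 -3.3] op 0.6
[-0.89  5.53 -0.28] [ 0.004 -0.007  0.003]
```

View pics/g2.png

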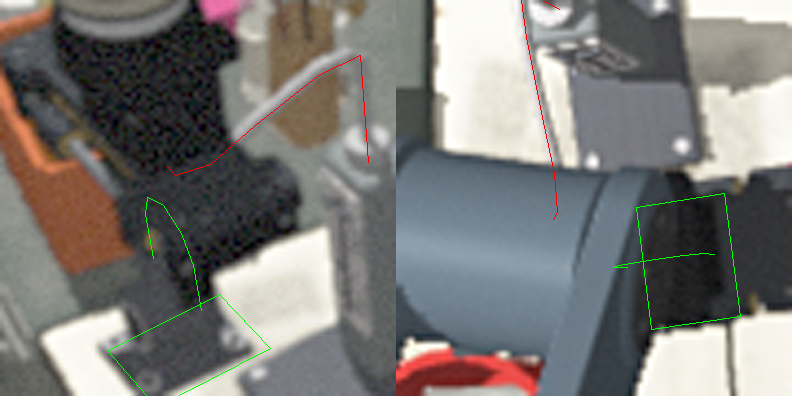

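The bracket hangs upright. Its flange corners at (108,345) and (255,350) sit about 4 mm towards the robot from the model, as expected from the grasp offset. I'm going to the pre-insert pose.

Request:
move_arm --linear '[[-0.2,1.5,-0.3],[-0.4,3,-0.3],[-0.7,4.5,-0.3],[-0.9,5.5,-0.3],[-0.9,5.5,-0.3],[-0.9,5.5,-0.3]]' --angular '[[0.004,-0.007,0],[0.004,-0.007,0],[0.004,-0.007,0],[0.004,-0.007,0],[0.004,-0.007,0],[0.004,-0.007,0]]' --fingers '[1,1,1,1,1,1]'

```text
time_s: 8.18
position: [0.3874, 0.1056, 0.2346]
tcp_rot: [[-0.992, -0.125, 0.002], [-0.125, 0.992, -0.004], [-0.001, -0.004, -1.0]]
force: [-0.1, 0.3, -3.3]
opening: 0.598
```

```bash
python3 - <<'E'
from h import *
go((.409,.1117,.234,97),(.441,.1155,.234,97))
a=capture("scene");b=capture("top");s=read_state();p=np.array(s["position"])
o=[]
x,y,yw=.5434,.1282,np.radians(7)
R=np.array(s["tcp_rot"]);by=np.arctan2(R[1,1],R[0,1])-np.pi/2
for c in(a,b):
    u,v=proj(c,[.42,.11,.22]).astype(int);u0,v0=u-35,v-35
    im=cv2.resize(c["color"][v0:v0+70,u0:u0+70],None,fx=5.6,fy=5.6,interpolation=2)
    im=np.clip(255*(im/255.)**.5,0,255).astype(np.uint8)
    E=fr(p[0]-.004,p[1],by);E[2,3]=p[2]-.070
    for T,l,col in((fr(x,y,yw),HOOK,(255,0,0)),(E,EYE,(0,255,0)),(E,FL,(0,255,0))):
        q=np.array([(proj(c,x_)-[u0,v0]+.5)*5.6 for x_ in tf(T,l)]);cv2.polylines(im,[q.astype(np.int32)],False,col,1)
    o.append(im)
cv2.imwrite("pics/g3.png",np.hstack(o)[:,:,::-1])
E
```

```text
t 8.1833 p [0.3874 0.1056 0.2346] ydir 97.18 F [-0.1  0.3 -3.3] op 0.598
[-2.22  0.33  0.06] [-0.004  0.001  0.003]
[-5.44  0.31  0.07] [-0.004  0.001  0.003]
```

View pics/g3.png

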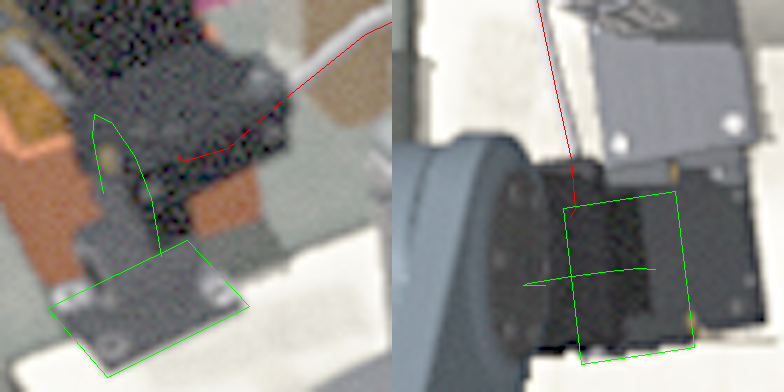

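The bracket outline fits, with flange corners at (50,307), (108,376) and (248,306), and it has reached the hook tip without touching. I'm threading slowly along the hook axis.

Request:
move_arm --linear '[[-0.3,0.2,0],[-0.6,0.2,0],[-0.9,0.2,0],[-1.3,0.2,0],[-1.7,0.2,0],[-2.1,0.2,0],[-2.5,0.2,0],[-2.5,0.2,0]]' --angular '[[0,0,0],[0,0,0],[0,0,0],[0,0,0],[0,0,0],[0,0,0],[0,0,0],[0,0,0]]' --fingers '[1,1,1,1,1,1,1,1]'

```text
time_s: 8.95
position: [0.4135, 0.1105, 0.2349]
tcp_rot: [[-0.992, -0.124, 0.004], [-0.124, 0.992, -0.004], [-0.003, -0.004, -1.0]]
force: [-0.1, -0.1, -3.4]
opening: 0.599
```

Request:
move_arm --linear '[[-0.4,0,0],[-0.8,0,0],[-1.2,0,0],[-1.6,0,0],[-2,0,0],[-2.4,0,0],[-2.8,0,0],[-2.8,0,0],[-2.8,0,0]]' --angular '[[0,0,0],[0,0,0],[0,0,0],[0,0,0],[0,0,0],[0,0,0],[0,0,0],[0,0,0],[0,0,0]]' --fingers '[1,1,1,1,1,1,1,1,1]'

```text
time_s: 9.7
position: [0.4414, 0.114, 0.2349]
tcp_rot: [[-0.992, -0.124, 0.003], [-0.124, 0.992, -0.004], [-0.003, -0.004, -1.0]]
force: [-0.4, 0.2, -2.6]
opening: 0.599
```

```bash
python3 - <<'E'
from h import *
go((.441,.1145,.234,97),(.441,.1145,.206,97))
a=capture("scene");b=capture("top");s=read_state();p=np.array(s["position"])
o=[]
x,y,yw=.5434,.1282,np.radians(7)
R=np.array(s["tcp_rot"]);by=np.arctan2(R[1,1],R[0,1])-np.pi/2
for c in(a,b):
    u,v=proj(c,[.45,.11,.22]).astype(int);u0,v0=u-35,v-35
    im=cv2.resize(c["color"][v0:v0+70,u0:u0+70],None,fx=5.6,fy=5.6,interpolation=2)
    im=np.clip(255*(im/255.)**.5,0,255).astype(np.uint8)
    E=fr(p[0]-.004,p[1],by);E[2,3]=p[2]-.070
    for T,l,col in((fr(x,y,yw),HOOK,(255,0,0)),(E,EYE,(0,255,0)),(E,FL,(0,255,0))):
        q=np.array([(proj(c,x_)-[u0,v0]+.5)*5.6 for x_ in tf(T,l)]);cv2.polylines(im,[q.astype(np.int32)],False,col,1)
    o.append(im)
cv2.imwrite("pics/g4.png",np.hstack(o)[:,:,::-1])
E
```

```text
t 9.7 p [0.4414 0.114  0.2349] ydir 97.11 F [-0.4  0.2 -2.6] op 0.599
[0.04 0.06 0.09] [-0.004  0.003  0.002]
[0.04 0.07 2.89] [-0.004  0.003  0.002]
```

View pics/g4.png

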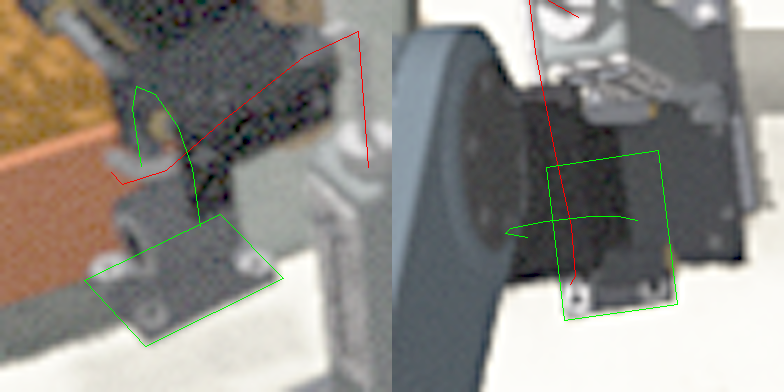

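The rod is now through the eye: its tip shows in front at (110,158) and forces are near nil. I'm lowering in steps and watching the force.

Request:
move_arm --linear '[[0,0,0.4],[0,0,0.8],[0,0,1.2],[0,0,1.6],[0,0,2],[0,0,2.4],[0,0,2.8],[0,0,2.8],[0,0,2.8]]' --angular '[[0,0,0],[0,0,0],[0,0,0],[0,0,0],[0,0,0],[0,0,0],[0,0,0],[0,0,0],[0,0,0]]' --fingers '[1,1,1,1,1,1,1,1,1]'

```text
time_s: 10.55
position: [0.4409, 0.1139, 0.2066]
tcp_rot: [[-0.992, -0.124, 0.002], [-0.124, 0.992, -0.004], [-0.002, -0.004, -1.0]]
force: [0.4, 0.3, -2.9]
opening: 0.6
```

Request:
move_arm --linear '[[0,0,0.3],[0,0,0.6],[0,0,0.9],[0,0,1.2],[0,0,1.5],[0,0,1.5],[0,0,1.5]]' --angular '[[0,0,0],[0,0,0],[0,0,0],[0,0,0],[0,0,0],[0,0,0],[0,0,0]]' --fingers '[1,1,1,1,1,1,1]'

```text
time_s: 11.13
position: [0.4411, 0.1139, 0.1916]
tcp_rot: [[-0.992, -0.124, 0.002], [-0.124, 0.992, -0.004], [-0.002, -0.004, -1.0]]
force: [0.4, 0.4, -1.1]
opening: 0.599
```

Request:
move_arm --linear '[[0,0,0.2],[0,0,0.4],[0,0,0.6],[0,0,0.8],[0,0,0.9],[0,0,0.9],[0,0,0.9],[0,0,0.9]]' --angular '[[0,0,0],[0,0,0],[0,0,0],[0,0,0],[0,0,0],[0,0,0],[0,0,0],[0,0,0]]' --fingers '[1,1,1,1,1,1,1,1]'

```text
time_s: 11.8
position: [0.4411, 0.1139, 0.1826]
tcp_rot: [[-0.992, -0.124, 0.002], [-0.124, 0.992, -0.003], [-0.002, -0.004, -1.0]]
force: [-0.5, 1.1, 0.3]
opening: 0.602
```

```bash
python3 - <<'E'
from h import *
go()
E
```

```text
t 11.8 p [0.4411 0.1139 0.1826] ydir 97.11 F [-0.5  1.1  0.3] op 0.602
```

The scale carries the weight. I'm opening gradually.

Request:
move_arm --linear '[[0,0,0],[0,0,0],[0,0,0],[0,0,0],[0,0,0],[0,0,0],[0,0,0],[0,0,0],[0,0,0],[0,0,0],[0,0,0],[0,0,0]]' --angular '[[0,0,0],[0,0,0],[0,0,0],[0,0,0],[0,0,0],[0,0,0],[0,0,0],[0,0,0],[0,0,0],[0,0,0],[0,0,0],[0,0,0]]' --fingers '[-0.22,-0.25,-0.3,-0.4,-0.5,-0.6,-0.8,-1,-1,-1,-1,-1]'

```text
time_s: 12.8
position: [0.4412, 0.1138, 0.1826]
tcp_rot: [[-0.992, -0.124, 0.002], [-0.124, 0.992, -0.003], [-0.002, -0.004, -1.0]]
force: [0.0, -0.2, -0.9]
opening: 0.995
```

```bash
cat > look.py <<'E'
import sys
from h import *
go()
a=capture("scene");b=capture("top");o=[]
for c in(a,b):
    u,v=proj(c,[.45,.11,.19]).astype(int);u0,v0=u-40,v-35
    im=cv2.resize(c["color"][v0:v0+75,u0:u0+75],None,fx=5.2,fy=5.2,interpolation=2)
    im=np.clip(255*(im/255.)**.6,0,255).astype(np.uint8)
    if len(sys.argv)>2:
        E=fr(.437,.114,np.radians(7));E[2,3]=float(sys.argv[2])-.086
        for l in(EYE,FL):
            q=np.array([(proj(c,x_)-[u0,v0]+.5)*5.2 for x_ in tf(E,l)]);cv2.polylines(im,[q.astype(np.int32)],False,(0,255,0),1)
    o.append(im)
cv2.imwrite("pics/"+sys.argv[1],np.hstack(o)[:,:,::-1])
E
python3 look.py g5.png
```

```text
t 12.8 p [0.4412 0.1138 0.1826] ydir 97.1 F [ 0.  -0.2 -0.9] op 0.995
```

View pics/g5.png

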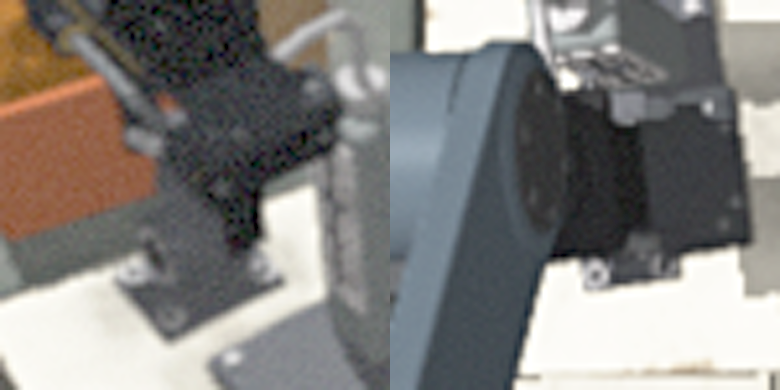

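The fingers are open and the bracket stays up, with its flange at (200,290). I'm retreating straight up, slowly, watching the force.

Request:
move_arm --linear '[[0,0,-0.2],[0,0,-0.5],[0,0,-1],[0,0,-1.6],[0,0,-2.3],[0,0,-3],[0,0,-4],[0,0,-5],[0,0,-6],[0,0,-7],[0,0,-8],[0,0,-9]]' --angular '[[0,0,0],[0,0,0],[0,0,0],[0,0,0],[0,0,0],[0,0,0],[0,0,0],[0,0,0],[0,0,0],[0,0,0],[0,0,0],[0,0,0]]' --fingers '[-1,-1,-1,-1,-1,-1,-1,-1,-1,-1,-1,-1]'

```text
time_s: 13.9
position: [0.4409, 0.1142, 0.2739]
tcp_rot: [[-0.992, -0.124, 0.003], [-0.124, 0.992, -0.004], [-0.003, -0.004, -1.0]]
force: [-0.5, 0.0, 0.6]
opening: 1.002
```

Request:
move_arm --linear '[[0,0,-2],[0,0,-5],[0,0,-8],[0,0,-11],[0,0,-14],[0,2,-14],[0,5,-14],[0,8,-14],[0,11,-14],[0,14,-14],[0,17,-14],[0,17,-14]]' --angular '[[0,0,0],[0,0,0],[0,0,0],[0,0,0],[0,0,0],[0,0,0],[0,0,0],[0,0,0],[0,0,0],[0,0,0],[0,0,0],[0,0,0]]' --fingers '[-1,-1,-1,-1,-1,-1,-1,-1,-1,-1,-1,-1]'

```text
time_s: 14.9
position: [0.4182, 0.2875, 0.4138]
tcp_rot: [[-0.992, -0.129, 0.003], [-0.129, 0.992, -0.0], [-0.003, -0.001, -1.0]]
force: [0.1, -0.3, 0.4]
opening: 1.002
```

Request:
move_arm --linear '[[0,3,0],[0,6,0],[0,9,0],[0,12,0],[0,12,0],[0,12,0],[0,12,0],[0,12,0],[0,12,0],[0,12,0],[0,12,0],[0,12,0]]' --angular '[[0,0,0],[0,0,0],[0,0,0],[0,0,0],[0,0,0],[0,0,0],[0,0,0],[0,0,0],[0,0,0],[0,0,0],[0,0,0],[0,0,0]]' --fingers '[-1,-1,-1,-1,-1,-1,-1,-1,-1,-1,-1,-1]'

```text
time_s: 15.9
position: [0.403, 0.406, 0.4139]
tcp_rot: [[-0.992, -0.128, 0.004], [-0.128, 0.992, -0.0], [-0.004, -0.001, -1.0]]
force: [-0.6, -0.3, 0.2]
opening: 1.0
```

Request:
move_arm --linear '[[0,0,0],[0,0,0],[0,0,0],[0,0,0],[0,0,0],[0,0,0],[0,0,0],[0,0,0],[0,0,0],[0,0,0],[0,0,0],[0,0,0]]' --angular '[[0,0,0],[0,0,0],[0,0,0],[0,0,0],[0,0,0],[0,0,0],[0,0,0],[0,0,0],[0,0,0],[0,0,0],[0,0,0],[0,0,0]]' --fingers '[-1,-1,-1,-1,-1,-1,-1,-1,-1,-1,-1,-1]'

```text
time_s: 16.9
position: [0.403, 0.406, 0.4139]
tcp_rot: [[-0.992, -0.128, 0.004], [-0.128, 0.992, -0.0], [-0.004, -0.001, -1.0]]
force: [0.8, -0.2, 0.2]
opening: 1.001
```

```bash
python3 - <<'E'
from h import *
# motion check: mean abs difference between frames about the hanging bracket over time
f=[]
for i in range(12): f.append(capture("scene")["color"].astype(float))
c=capture("scene");u,v=proj(c,[.44,.114,.17]).astype(int)
w=[x[v-40:v+40,u-40:u+40] for x in f]
print([round(np.abs(x-w[0]).mean(),2) for x in w[1:]])
bg=[x[300:380,40:120] for x in f];print([round(np.abs(x-bg[0]).mean(),2) for x in bg[1:]])
# casting B crop unchanged since the start?
m=np.load("m.npz")["a"];print("B diff",np.abs(np.mean(f,0)[255:310,277:327]-m[255:310,277:327]).mean())
E
python3 look.py g6.png 0.199
```

```text
[np.float64(3.09), np.float64(3.07), np.float64(3.06), np.float64(3.08), np.float64(3.05), np.float64(3.06), np.float64(3.05), np.float64(3.08), np.float64(3.07), np.float64(3.05), np.float64(3.07)]
[np.float64(3.05), np.float64(3.1), np.float64(3.09), np.float64(3.11), np.float64(3.04), np.float64(3.05), np.float64(3.07), np.float64(3.08), np.float64(3.02), np.float64(3.06), np.float64(3.09)]
B diff 1.6575151515151516
t 17.55 p [0.403  0.406  0.4139] ydir 97.35 F [ 0.5  0.2 -0.5] op 0.998
```

View pics/g6.png

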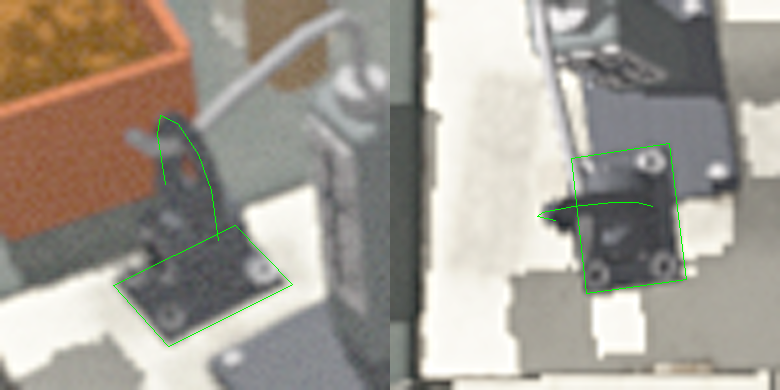

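The bracket hangs by its eye with the rod through the opening (160,145). It is upright, within a few mm of the predicted outline, and frame differences equal the noise, so it is still. I'm handing in.

```bash
python3 -c "
from rig import hand_in
print(hand_in())"
```

```text
the job is handed in; nothing more can be done
None
```

The bearing bracket is hanging by its lifting eye on the scale's hook, released and still, and I handed the job in at about 17.6 s. I gripped it by the eye, threaded it over the hook tip and lowered it in steps until the wrist force fell from about -3.4 N to near zero. Then I opened the fingers and backed straight up and away.

- **Hanging:** in the last picture the rod passes through the eye. The bracket is upright and within a few mm of the outline predicted for a hook travel of about 23 mm. The scale was not read directly; by force and height the reading is roughly 0.023 to 0.03 m.
- **Settled:** over 12 frames, about 0.6 s, the picture around the bracket changed no more than the noise.
- **Other casting:** the square-bodied casting's image matches the start to within about the noise level.
- **Robot:** the gripper is open about 0.3 m away, touching nothing, and the force reads about zero.
- **Disagreement:** my hook model sat 1 to 3 pixels off the pictures at the tip, a few mm. The wrist force also read -2.6 N once before lowering, possibly sensor noise or a light touch. No check failed.

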